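Put the waiting relay socket into service

ROBOT

A 6-joint arm with a two-finger parallel gripper is mounted at the origin on the work surface. World frame = base frame: x ahead of the robot, y to its left, z up, the work surface at z = 0. Lengths are in m, angles in rad, forces in N, time in s.
With the tool pointing down it reaches from about 0.3 to 0.825 m from the base axis. Payload 5.4 kg.
Tool frame: the origin (TCP) lies on the centre line of the jaws, within the pads' length; the fingertips stand 14 mm ahead of it and the grasp point (between the pads) lies 5 mm behind it; z points along the fingers, y is the line along which they close (so a half turn about z gives the same grasp; the last joint's range is limited). The gripper opens to 92 mm and grips with 3 to 60 N. Pads are 20 mm wide; open, the fingers measure 128 mm over their backs; the gripper's body (75 mm by 189 mm) begins 69 mm behind the grasp point.
Start: joints at [-1.376, 0.158, 1.597, -0, 1.386, -0.21], TCP at [0.226, -0.529, 0.229] pointing down, gripper open.
Joint ranges: [-2.91, 2.91], [-0.94, 2.29], [0.18, 2.7], [-1.29, 4.43], [0.17, 2.64], [-3, 3]. Speed limits (rad/s): [2.57, 2.57, 3.14, 3.14, 3.14, 3.14].

INTERFACE

Orientations are given as a 3x3 rotation matrix whose columns are the frame's x, y, z axes.
In Python, from rig import telemetry, eyes, workorder, nets gives the robot as it stands.
- The arm moves only by the tool arm_command, never from a script. Its argument "moves" is a list of rows, each a list of 2 entries, a list of its own where there are three numbers: the shift along the tool's x, y, z in mm, then the turn about the tool's z in degrees. In form: [[[x, y, z], turn], ...]. A call has 1 to 12 rows; each row is the pose to reach, as a shift and turn from the pose commanded when the call began, along the tool's axes at that moment; what a row does not reach only later rows make up. A row lasts 1/8 s, in which the tool goes at most 62.5 mm and 10.7 degrees, less where a joint would pass 70% of its speed; a pose out of reach is approached as far as the arm can. A call with a gripper value outside its range is refused whole. "hand" is the closure in counts, from 0 (fully open) to 255 (shut), set as the call begins (left out, the last holds). The fingers move at their own pace and stop on an object; "newtons" is the grip in N (left out, the last holds). Time passes only in rows, so rows that repeat a pose let the fingers close. It gives the time, the measured TCP pose, the force, the opening and the grip force at its end, in the units of the state.
- telemetry.get_state(): the state, without advancing time (a new reading comes with each control period).
- eyes.snapshot(name): name is "side" or "top" or "wrist"; returns a dict with "frame" (420x560x3 uint8, red, green, blue), "range_z" (420x560 float32, m along the optical axis (not along the pixel's ray), 0 where there is no reading), "fx", "fy", "cx", "cy" (pixels), "rvec" (rotation vector, rad) and "tvec" (3), from world to camera coordinates, as OpenCV has them; the wrist camera has in their place "tool_from_camera" (4x4, takes a point from camera to tool coordinates, whose origin is the TCP and whose axes are the flange's). Camera axes: x right, y down, z forward; pixel columns grow to the right and rows downward; lengths in m; the calibration is good to about 2 mm. A picture is of the moment at which its call begins: read the wrist's pose just before it.
- workorder.hand_in(): hands the job in; it is judged then, once.
Trained networks look in the newest picture that a camera, given by its name, has taken for a name from the list of things; names that differ only in an ending like _2 or _b are one class to them, and where a whole thing is asked for, a point or a joint stands for the part that bears it (a point fixed in the world has none). Each returns a list of dicts, best first, with "confidence" (0 to 1); they miss things now and then, are a little off and sometimes report something else, mostly with a low value. They report only what shows in the picture. A call takes as long as a camera call.
- nets.find_in(camera, label): "rect" ([left, top, right, bottom] in pixels, round what is visible of it).
- nets.cut_out(camera, label): "mask" (420x560 bool, what is visible of it) and "rect" ([left, top, right, bottom] in pixels, round what is visible of it).
The state is a dict: "t": time; "joint_pos": joint angles; "qvel": joint speeds; "joint_efforts": joint torques, N m; "position": TCP position; "eef_rot": TCP orientation; "ft_force": force on the tool from outside, world axes, zero at the start; "torque": the same for the moment, N m; "opening": opening from 0.0 (shut) to 1.0 (fully open); "grip_force": force on a finger pad.
Only numpy, scipy, OpenCV 4.12 (cv2) and the standard library are available. Lean on these libraries where they do the work, as an engineer would, in place of code of your own. Each camera call takes 0.05 s, during which the arm holds its last target. There are 200 camera calls.

TASK

One of the three relay sockets waits under the cap with the bridge handle: lift that cap off and lay it flat, handle up, on the floor of the green tray, and plug the relay whose plug has the shape of the uncovered hole fully home into it. Leave the two flat covers, the other two relays, the solder spools and the screwdriver where they are.

Things in the scene. Friction and masses are not known exactly. Their poses are not given: they have to be found in the camera images.
- socket_square: fixed grey socket block, 100 (x) x 78 (y) x 36 mm high, on a 10 mm thick fixed plate, so its top is 46 mm above the bench. One rectangular socket hole 40 x 40 mm (x by y, plus 2.5 mm play in all), 27 mm deep, with a 3 mm sloping lead-in all round its mouth, opens in the middle of its top. Origin: centre of its underside; z up
- mouth_square (a point): centre of the hole mouth, in the top face of socket_square; axes as the block
- socket_wide: fixed grey socket block, 100 (x) x 78 (y) x 36 mm high, on a 10 mm thick fixed plate, so its top is 46 mm above the bench. One rectangular socket hole 56 x 26 mm (x by y, plus 2.5 mm play in all), 27 mm deep, with a 3 mm sloping lead-in all round its mouth, opens in the middle of its top. Origin: centre of its underside; z up
- mouth_wide (a point): centre of the hole mouth, in the top face of socket_wide; axes as the block
- socket_long: fixed grey socket block, 100 (x) x 78 (y) x 36 mm high, on a 10 mm thick fixed plate, so its top is 46 mm above the bench. One rectangular socket hole 76 x 18 mm (x by y, plus 2.5 mm play in all), 27 mm deep, with a 3 mm sloping lead-in all round its mouth, opens in the middle of its top. Origin: centre of its underside; z up
- mouth_long (a point): centre of the hole mouth, in the top face of socket_long; axes as the block
- relay_square: loose grey block relay, 0.18 kg, standing on its plug. Black plug at the bottom 40 x 40 mm (x by y), 22 mm high; above it the grey case 54 x 54 mm (x by y), 58 mm high; 80 mm tall in all, with a thin bright plate on top. Origin: centre of the plug's underside; z up. Fully home, the case sits on the socket's top and the origin is 22 mm below the mouth
- relay_wide: loose grey block relay, 0.18 kg, standing on its plug. Black plug at the bottom 56 x 26 mm (x by y), 22 mm high; above it the grey case 70 x 42 mm (x by y), 58 mm high; 80 mm tall in all, with a thin bright plate on top. Origin: centre of the plug's underside; z up. Fully home, the case sits on the socket's top and the origin is 22 mm below the mouth
- relay_long: loose grey block relay, 0.18 kg, standing on its plug. Black plug at the bottom 76 x 18 mm (x by y), 22 mm high; above it the grey case 90 x 34 mm (x by y), 58 mm high; 80 mm tall in all, with a thin bright plate on top. Origin: centre of the plug's underside; z up. Fully home, the case sits on the socket's top and the origin is 22 mm below the mouth
- handled_cap: white plate 92 (x) x 66 (y) x 8 mm lying loose on top of one of the socket blocks and hiding its hole, carrying in its middle a black bridge handle: a bar 56 mm long (along x), 12 mm thick (y), its top 48 mm above the plate's underside, on two legs 12 x 12 mm at x = -22 and +22 mm; 0.12 kg. Origin: centre of the underside; z up
- flat_cover_1: white plate 92 (x) x 66 (y) x 8 mm lying loose on top of one of the socket blocks and hiding its hole, with no handle. Origin: centre of the underside
- flat_cover_2: white plate 92 (x) x 66 (y) x 8 mm lying loose on top of one of the socket blocks and hiding its hole, with no handle. Origin: centre of the underside
- tray: fixed green open tray, 140 (x) x 170 (y) x 30 mm, walls and floor about 4 mm. Origin: centre of the underside; z up
- plate: fixed aluminium plate 120 (x) x 320 (y) x 10 mm under the three socket blocks, which stand in a row along its y axis 90 mm apart. At each end (y = -149 and +149 mm) a steel arch handle, 8 mm bar, spans x = -30 to +30 mm, top 66 mm above the bench. Origin: centre of the underside
- spool_a: bystander: spool of solder standing upright, 59 mm diameter, 55 mm high. Origin: centre of the underside
- spool_b: bystander: spool of solder standing upright, 59 mm diameter, 55 mm high. Origin: centre of the underside
- screwdriver: bystander: screwdriver lying along its x axis, about 200 mm long

How it is judged:
At the end, for the whole second after the job is handed in: The matching relay is fully home in the socket that was under the handled cap (plug 20 of 22 mm deep or more, centred to 5 mm, upright to 0.06 rad); the handled cap lies flat (0.12 rad), handle up, on the tray floor; both at rest. Flat covers, other relays and bystanders not moved (((horizontal distance between relay_square and mouth_square below 0.005 m and z of relay_square in the frame of mouth_square below -0.02 m and angle between relay_square's own z axis and vertical below 0.06 rad and linear speed of relay_square below 0.02 m/s) or (horizontal distance between relay_wide and mouth_wide below 0.005 m and z of relay_wide in the frame of mouth_wide below -0.02 m and angle between relay_wide's own z axis and vertical below 0.06 rad and linear speed of relay_wide below 0.02 m/s) or (horizontal distance between relay_long and mouth_long below 0.005 m and z of relay_long in the frame of mouth_long below -0.02 m and angle between relay_long's own z axis and vertical below 0.06 rad and linear speed of relay_long below 0.02 m/s)) and x of handled_cap in the frame of tray between -0.07 and 0.07 m and y of handled_cap in the frame of tray between -0.085 and 0.085 m and z of handled_cap in the frame of tray below 0.012 m and angle between handled_cap's own z axis and vertical below 0.12 rad and linear speed of handled_cap below 0.02 m/s); the robot touches nothing.
It fails at once if a flat cover is shifted (15 mm) (distance of any of flat_cover_1, flat_cover_2 from where it was at the start of the episode above 0.015 m).
It fails at once if a relay whose socket has a flat cover is moved (30 mm) or tipped ((horizontal distance between any of flat_cover_1, flat_cover_2 and socket_square below 0.03 m and (distance of relay_square from where it was at the start of the episode above 0.03 m or angle between relay_square's own z axis and vertical above 0.5 rad)) or (horizontal distance between any of flat_cover_1, flat_cover_2 and socket_wide below 0.03 m and (distance of relay_wide from where it was at the start of the episode above 0.03 m or angle between relay_wide's own z axis and vertical above 0.5 rad)) or (horizontal distance between any of flat_cover_1, flat_cover_2 and socket_long below 0.03 m and (distance of relay_long from where it was at the start of the episode above 0.03 m or angle between relay_long's own z axis and vertical above 0.5 rad))).
It fails at once if a spool or the screwdriver is moved (30 mm) (distance of any of spool_a, spool_b, screwdriver from where it was at the start of the episode above 0.03 m).
It also fails if it takes over 64 s, if anything falls off the work surface, if the arm or the gripper's body presses on something with over 40 N, if the wrist force passes 120 N, or if a joint passes its speed limit or range.

## Working session

There is one attempt and no reset: what is moved stays moved. The work goes in short steps, Python scripts to look and compute and a tool call to move; the robot and the scene stay as the last step left them, time stands still between calls to the robot, and variables do not carry over. Pictures are saved under pics/ and viewed, at most 10 in all, crops included, and the job is handed in when it is done.

Besides the shell and the picture viewer there is one more tool, called in YAML: its name, and indented under it one key for each argument. arm_command: Moves the arm, as the interface text tells. Its arguments: {"type":"object","properties":{"moves":{"type":"array","items":{"type":"array"}},"hand":{"type":"number"},"newtons":{"type":"number"}},"required":["moves"]}

```bash
mkdir -p pics
cat > h.py <<'E'
import numpy as np, cv2
from rig import telemetry, eyes, workorder, nets
def snap(n):
    st=telemetry.get_state(); s=eyes.snapshot(n)
    if n=="wrist":
        T=np.eye(4);T[:3,:3]=st["eef_rot"];T[:3,3]=st["position"]
        s["W"]=T@np.array(s["tool_from_camera"])
    else:
        R=cv2.Rodrigues(np.array(s["rvec"],float))[0];T=np.eye(4);T[:3,:3]=R;T[:3,3]=np.ravel(s["tvec"])
        s["W"]=np.linalg.inv(T)
    return s
def cloud(s):
    z=s["range_z"];v,u=np.indices(z.shape)
    P=np.stack([(u-s["cx"])/s["fx"]*z,(v-s["cy"])/s["fy"]*z,z],-1)
    P=P@s["W"][:3,:3].T+s["W"][:3,3]; P[z<=0]=np.nan
    return P
def save(s,f): cv2.imwrite("pics/"+f,s["frame"][:,:,::-1])
def rect(xy):
    c,(w,h),a=cv2.minAreaRect((xy*1000).astype(np.float32))
    return np.round(c,1),np.round((w,h),1),round(a,1)
E
python3 - <<'E'
from h import *
s=snap("top");save(s,"top.png");P=cloud(s)
print(telemetry.get_state()["eef_rot"])
for l in ["socket_square","socket_wide","socket_long","relay_square","relay_wide","relay_long","handled_cap","flat_cover_1","tray","plate","spool_a","screwdriver"]:
    for d in nets.cut_out("top",l)[:3]:
        q=P[d["mask"]];q=q[np.isfinite(q[:,2])]
        if len(q)<20: continue
        zt=np.percentile(q[:,2],95);t=q[q[:,2]>zt-.006]
        print(l,round(d["confidence"],2),np.round(d["rect"]),"ztop",round(zt*1000),rect(t[:,:2]))
s2=snap("side");save(s2,"side.png")
E
```

```text
[[ 9.19187982e-01  3.93818902e-01 -3.55304948e-04]
 [ 3.93818889e-01 -9.19186357e-01  1.76773925e-03]
 [ 3.69577670e-04 -1.76481047e-03 -9.99998374e-01]]
socket_square 0.77 [237. 194. 269. 230.] ztop 50 (array([602.9,  54.8]), array([95.6, 77.6]), 10.5)
socket_wide 0.75 [266. 180. 306. 228.] ztop 53 (array([621.5, -33. ]), array([100. ,  77.8]), 10.0)
socket_wide 0.21 [308. 178. 339. 219.] ztop 95 (array([ 637.3, -122.7]), array([55. , 12.2]), 11.5)
socket_long 0.71 [303. 175. 337. 218.] ztop 50 (array([ 638. , -121.7]), array([99.6, 78.2]), 10.7)
relay_square 0.78 [132. 204. 167. 235.] ztop 85 (array([568.3, 326.3]), array([53.8, 53.6]), 68.7)
relay_wide 0.7 [345. 275. 379. 307.] ztop 85 (array([ 399.2, -216.9]), array([69.8, 42.1]), 48.2)
relay_wide 0.2 [306. 178. 339. 216.] ztop 95 (array([ 637.3, -122.7]), array([55. , 12.2]), 11.5)
relay_long 0.81 [177. 257. 206. 293.] ztop 85 (array([430.1, 199.9]), array([34.3, 88.6]), 64.8)
relay_long 0.28 [227. 177. 351. 238.] ztop 66 (array([621.1, -33.2]), array([ 66.2, 305.5]), 10.5)
relay_long 0.2 [239. 253. 313. 318.] ztop 31 (array([41
[... 312 characters left out ...]
 array([91.8, 65.2]), 9.4)
flat_cover_1 0.21 [228. 177. 351. 236.] ztop 66 (array([621.7, -33.1]), array([ 67.5, 305.5]), 10.5)
tray 0.66 [239. 252. 313. 315.] ztop 31 (array([415.3,  -3.7]), array([170.4, 140.1]), 81.6)
plate 0.87 [225. 180. 353. 240.] ztop 66 (array([621. , -33.2]), array([ 66.2, 305.5]), 10.6)
spool_a 0.69 [157. 152. 182. 181.] ztop 60 (array([720.5, 289.6]), array([59.9, 56.2]), 46.9)
spool_a 0.34 [278. 199. 306. 226.] ztop 50 (array([585.4, -53.6]), array([44.4, 89.5]), 46.6)
screwdriver 0.98 [420. 252. 433. 326.] ztop 29 (array([ 378.2, -388.7]), array([22.1, 99.5]), 79.7)
screwdriver 0.36 [158. 152. 182. 182.] ztop 60 (array([719.1, 289.5]), array([57.6, 54.3]), 47.5)
```

View pics/top.png

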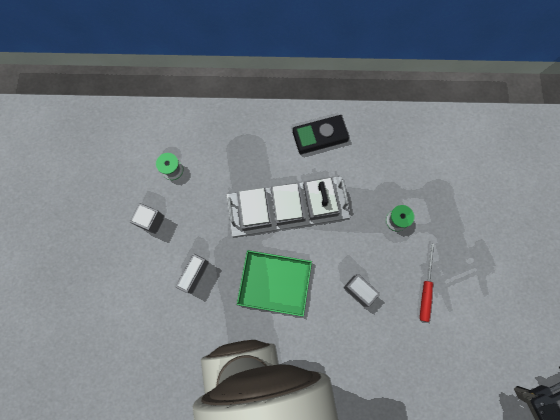

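View pics/side.png

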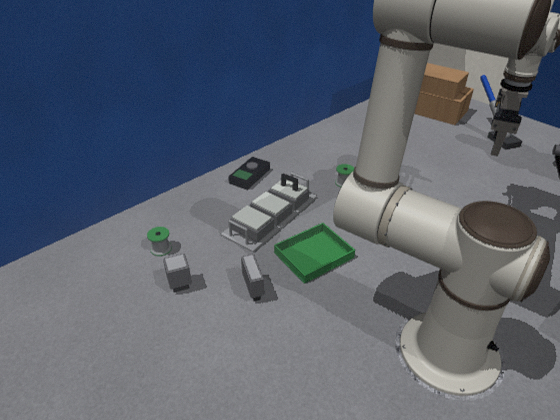

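The top view shows the handled cap at px (323,196), at the right end of the row, and the flat covers at (254,207) and (287,202). The tray is at (275,284) and the relays are at (147,217), (191,274) and (362,291). The side view confirms this.

```bash
cat >> h.py <<'E'
def go(p,yaw=None):
    "shift mm / turn deg to world p (mm), tool-x yaw (deg)"
    s=telemetry.get_state();R=np.array(s["eef_rot"]);d=R.T@(np.array(p)-1000*np.array(s["position"]))
    y=np.degrees(np.arctan2(R[1,0],R[0,0]))
    print("t",s["t"],"pos",np.round(np.array(s["position"])*1000,1),"yaw",round(y,1),"| shift",np.round(d,1),"turn",None if yaw is None else round(y-yaw,1))
E
python3 -c "
from h import *
go([637,-122,180],10.8)"
```

```text
t 0.7 pos [ 226.4 -528.5  228.6] yaw 23.2 | shift [ 537.5 -212.    48.6] turn 12.4
```

arm_command:
  moves:
    - [[50,-20,0],2]
    - [[105,-42,5],4]
    - [[160,-64,10],6]
    - [[215,-85,16],8]
    - [[270,-106,22],10]
    - [[325,-128,28],12]
    - [[380,-150,34],12.4]
    - [[435,-172,40],12.4]
    - [[490,-194,45],12.4]
    - [[537.5,-212,48.6],12.4]
    - [[537.5,-212,48.6],12.4]
    - [[537.5,-212,48.6],12.4]
  hand: 140
  newtons: 30

```text
t: 2.2
position: [0.6367, -0.1223, 0.1799]
eef_rot: [[0.982, 0.187, -0.001], [0.187, -0.982, -0.0], [-0.001, 0.0, -1.0]]
ft_force: [-0.9, 0.2, -0.1]
opening: 0.449
grip_force: 0.0
```

Run:
```python
from h import *
s=snap("wrist");save(s,"w1.png");P=cloud(s)
for lo,hi in [(.085,.105),(.05,.062)]:
    m=(P[...,2]>lo)&(P[...,2]<hi)&(np.hypot(P[...,0]-.637,P[...,1]+.122)<.06)
    q=P[m]; print(m.sum(), q.size and (rect(q[:,:2]),np.median(q[:,2])))
go([637.3,-122.7,82],10.8)
print(telemetry.get_state()["opening"])
```

```text
1171 ((array([ 642.2, -120.2]), array([55.3, 12. ]), 12.2), np.float64(0.09452264669880686))
6774 ((array([ 644.1, -131.1]), array([92.1, 88.2]), 12.2), np.float64(0.054713208605675134))
t 2.25 pos [ 636.5 -122.8  180.1] yaw 10.7 | shift [ 0.8  0.  98.1] turn -0.1
0.45621627996853964
```

View pics/w1.png

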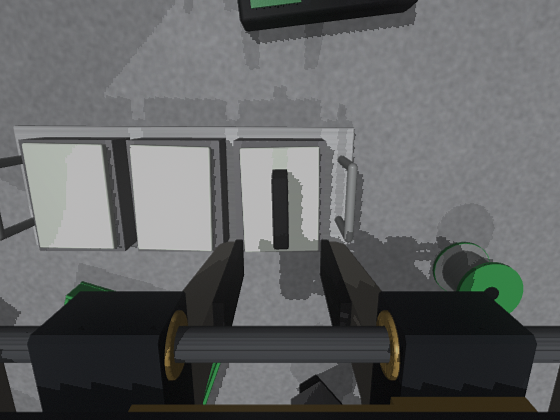

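The wrist view shows the bar between the open fingers at px (280,208), running along the tool's x. I'll lower and grip it.

arm_command:
  moves:
    - [[4,-1.5,50],-0.5]
    - [[4,-1.5,85],-1]
    - [[4,-1.5,98],-1]
    - [[4,-1.5,98],-1]

```text
t: 2.75
position: [0.6401, -0.1205, 0.082]
eef_rot: [[0.979, 0.203, -0.001], [0.203, -0.979, 0.0], [-0.001, -0.0, -1.0]]
ft_force: [1.3, 0.1, 0.2]
opening: 0.451
grip_force: 0.0
```

arm_command:
  moves:
    - [[0,0,0],0]
    - [[0,0,0],0]
    - [[0,0,0],0]
    - [[0,0,0],0]
    - [[0,0,-10],0]
    - [[0,0,-30],0]
    - [[0,0,-60],0]
    - [[0,0,-100],0]
    - [[0,0,-100],0]
  hand: 255

```text
t: 3.88
position: [0.6434, -0.1207, 0.1878]
eef_rot: [[0.979, 0.204, 0.009], [0.205, -0.979, -0.003], [0.008, 0.005, -1.0]]
ft_force: [0.8, 0.2, -0.8]
opening: 0.132
grip_force: 30.0
```

Run:
```python
from h import *
go([415,-4,180],0)
s=snap("top");save(s,"top2.png");P=cloud(s)
sw=snap("wrist")
im=np.hstack([cv2.resize(s["frame"][160:250,220:360],(560,360)),]);cv2.imwrite("pics/a.png",im[:,:,::-1])
```

```text
t 3.875 pos [ 643.4 -120.7  187.8] yaw 11.8 | shift [-199.8 -161.     5.3] turn 11.8
```

arm_command:
  moves:
    - [[-40,-32,0],2]
    - [[-80,-64,0],4]
    - [[-120,-96,0],7]
    - [[-160,-128,0],10]
    - [[-196,-160,0],12]
    - [[-196,-160,0],12]
    - [[-196,-160,0],12]

```text
t: 4.85
position: [0.4161, -0.0033, 0.1814]
eef_rot: [[1.0, -0.003, -0.001], [-0.003, -1.0, -0.0], [-0.001, 0.0, -1.0]]
ft_force: [0.3, -0.0, -0.6]
opening: 0.127
grip_force: 30.0
```

arm_command:
  moves:
    - [[0,0,40],0]
    - [[0,0,80],0]
    - [[0,0,115],0]
    - [[0,0,130],0]
    - [[0,0,138],0]
    - [[0,0,140],0]
    - [[0,0,140],0]

```text
t: 5.72
position: [0.417, -0.0035, 0.0429]
eef_rot: [[1.0, -0.004, 0.002], [-0.004, -1.0, -0.001], [0.002, 0.001, -1.0]]
ft_force: [0.1, -0.3, 0.0]
opening: 0.128
grip_force: 30.0
```

Run:
```python
from h import *
go([415,-4,41],0)
s=snap("top");P=cloud(s)
cv2.imwrite("pics/b.png",np.vstack([cv2.resize(s["frame"][165:245,220:360],(525,300),interpolation=2),cv2.resize(s["frame"][245:325,205:345],(525,300),interpolation=2)])[:,:,::-1])
for l in ["socket_square","socket_wide","socket_long"]:
    for d in nets.cut_out("top",l)[:2]: print(l,d["confidence"],d["rect"])
```

```text
t 5.725 pos [417.   -3.5  42.9] yaw -0.2 | shift [-2.   0.5  1.9] turn -0.2
socket_square 0.56 [236.9, 197.4, 273.2, 231.3]
socket_wide 0.77 [273.7, 181.6, 307.5, 226.5]
socket_wide 0.26 [387.1, 205.7, 414.7, 231.6]
socket_long 0.74 [305.4, 178.1, 338.3, 217.0]
```

View pics/b.png

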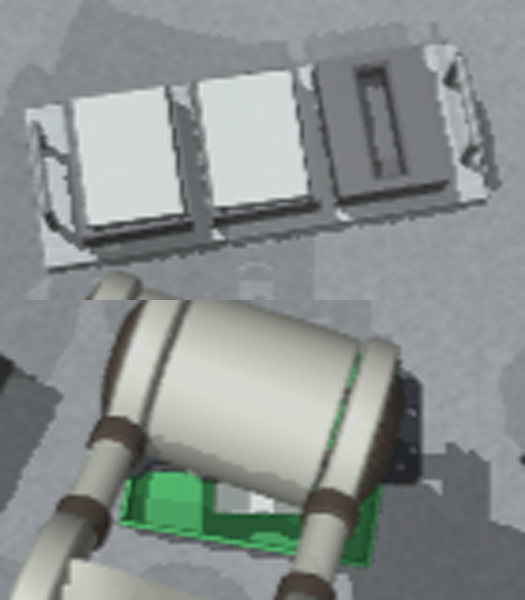

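The top crop shows the uncovered hole at px (380,120) of the crop. It is long and narrow, so relay_long is the match. I'll release the cap and move to relay_long.

arm_command:
  moves:
    - [[0,0,2],0]
    - [[0,0,2],0]

```text
t: 6.18
position: [0.4166, -0.0033, 0.0408]
eef_rot: [[1.0, -0.003, 0.001], [-0.003, -1.0, -0.0], [0.001, 0.0, -1.0]]
ft_force: [-2.2, 0.6, 6.1]
opening: 0.125
grip_force: 30.0
```

arm_command:
  moves:
    - [[0,0,0],0]
    - [[0,0,0],0]
    - [[0,0,0],0]
    - [[0,0,-20],0]
    - [[0,0,-60],0]
    - [[0,0,-110],0]
    - [[0,0,-150],0]
    - [[0,0,-150],0]
  hand: 120

```text
t: 7.18
position: [0.4183, -0.0038, 0.1933]
eef_rot: [[1.0, -0.003, 0.007], [-0.003, -1.0, -0.002], [0.007, 0.002, -1.0]]
ft_force: [0.3, -0.7, 0.4]
opening: 0.529
grip_force: 0.0
```

```bash
python3 -c "
from h import *
go([430,200,190],-25.2)"
```

```text
t 7.175 pos [418.3  -3.8 193.3] yaw -0.2 | shift [  10.9 -203.9    3. ] turn 25.0
```

arm_command:
  moves:
    - [[3,-50,0],8]
    - [[6,-100,0],16]
    - [[9,-150,0],25]
    - [[13,-204,0],25]
    - [[13,-204,0],25]
    - [[13,-204,0],25]
  hand: 60

```text
t: 7.92
position: [0.429, 0.2003, 0.1886]
eef_rot: [[0.905, -0.425, -0.003], [-0.425, -0.905, -0.001], [-0.002, 0.002, -1.0]]
ft_force: [-0.7, -0.1, 0.4]
opening: 0.769
grip_force: 0.0
```

Run:
```python
from h import *
s=snap("wrist");save(s,"w2.png");P=cloud(s)
m=(P[...,2]>.074)&(P[...,2]<.088)&(np.hypot(P[...,0]-.43,P[...,1]-.2)<.08)
print(m.sum(),rect(P[m][:,:2]),np.median(P[m][:,2]))
go([430,200,55],-25.2);print(telemetry.get_state()["opening"])
s=snap("top");P=cloud(s)
m=(P[...,2]>.035)&(P[...,2]<.06)&(np.hypot(P[...,0]-.415,P[...,1]+.004)<.05)
print(m.sum(),m.sum() and rect(P[m][:,:2]),np.median(P[m][:,2]))
```

```text
4488 (array([434.6, 202.3]), array([34. , 90.2]), 65.0) 0.08175862459859873
t 7.975 pos [429.3 199.9 188.9] yaw -25.2 | shift [  0.8  -0.6 133.9] turn -0.0
0.7627166815309552
115 (array([412.4,  -5.5]), array([53.9, 10. ]), 1.4) 0.05283445805326081
```

View pics/w2.png

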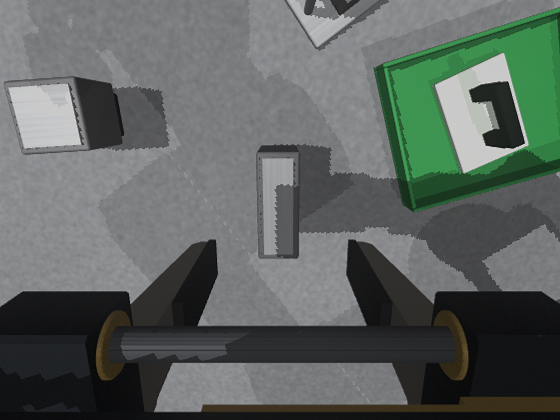

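The wrist view shows relay_long at px (278,205), lying between the open fingers and aligned with them, with the cap flat in the tray on the right. I'll correct by about 4 mm, go down and grip.

arm_command:
  moves:
    - [[4,-4.4,20],0]
    - [[4,-4.4,65],0]
    - [[4,-4.4,110],0]
    - [[4,-4.4,134],0]
    - [[4,-4.4,134],0]

```text
t: 8.65
position: [0.4336, 0.2016, 0.0542]
eef_rot: [[0.904, -0.428, -0.005], [-0.428, -0.904, -0.001], [-0.004, 0.003, -1.0]]
ft_force: [0.7, -0.1, 0.8]
opening: 0.761
grip_force: 0.0
```

arm_command:
  moves:
    - [[0,0,0],0]
    - [[0,0,0],0]
    - [[0,0,0],0]
    - [[0,0,0],0]
    - [[0,0,0],0]
  hand: 255
  newtons: 40

```text
t: 9.28
position: [0.4357, 0.2031, 0.0566]
eef_rot: [[0.905, -0.426, 0.001], [-0.426, -0.905, -0.0], [0.001, -0.0, -1.0]]
ft_force: [-1.6, -0.9, 4.8]
opening: 0.368
grip_force: 40.0
```

arm_command:
  moves:
    - [[0,0,-15],0]
    - [[0,0,-45],0]
    - [[0,0,-85],0]
    - [[0,0,-120],0]
    - [[0,0,-120],0]

```text
t: 9.9
position: [0.4374, 0.2035, 0.1793]
eef_rot: [[0.905, -0.426, 0.007], [-0.426, -0.905, 0.001], [0.006, -0.004, -1.0]]
ft_force: [-0.4, 0.1, -2.3]
opening: 0.365
grip_force: 40.0
```

```bash
python3 -c "
from h import *
go([560,-138,175],11.8)"
```

```text
t 9.9 pos [437.4 203.5 179.3] yaw -25.2 | shift [256.3 256.8   4.6] turn -37.0
```

arm_command:
  moves:
    - [[35,35,0],-6]
    - [[75,75,0],-13]
    - [[115,115,0],-20]
    - [[155,155,0],-27]
    - [[195,195,0],-33]
    - [[230,230,0],-37]
    - [[256,257,0],-37]
    - [[256,257,0],-37]
    - [[256,257,0],-37]

```text
t: 11.02
position: [0.5564, -0.1375, 0.1743]
eef_rot: [[0.979, 0.204, -0.003], [0.204, -0.979, 0.002], [-0.002, -0.002, -1.0]]
ft_force: [-0.7, 0.6, -1.9]
opening: 0.37
grip_force: 40.0
```

Run:
```python
from h import *
s=snap("wrist");save(s,"w3.png");P=cloud(s)
m=(P[...,2]>.04)&(P[...,2]<.05)&(np.hypot(P[...,0]-.642,P[...,1]+.121)<.07)
q=P[m];print(m.sum(),rect(q[:,:2]),np.median(q[:,2]))
# relay top in the same picture
st=telemetry.get_state();p=np.array(st["position"])
m=(abs(P[...,2]-p[2]-.025)<.012)&(np.hypot(P[...,0]-p[0],P[...,1]-p[1])<.06)
q=P[m];R=np.array(st["eef_rot"])
L=(q-p)@R
print(m.sum(),rect(L[:,:2]),np.median(L[:,2]),L[:,:2].min(0),L[:,:2].max(0))
go([642,-121,150],11.8)
```

```text
11668 (array([ 642.1, -118.7]), array([100.3, 118. ]), 10.4) 0.046722209247198915
13988 (array([-0.5,  1. ]), array([66.1, 90. ]), 89.6) -0.024895593986316952 [-0.0453891  -0.03212468] [0.04457794 0.03398095]
t 11.075 pos [ 556.6 -137.1  174.7] yaw 11.8 | shift [87.   1.8 24.6] turn 0.0
```

View pics/w3.png

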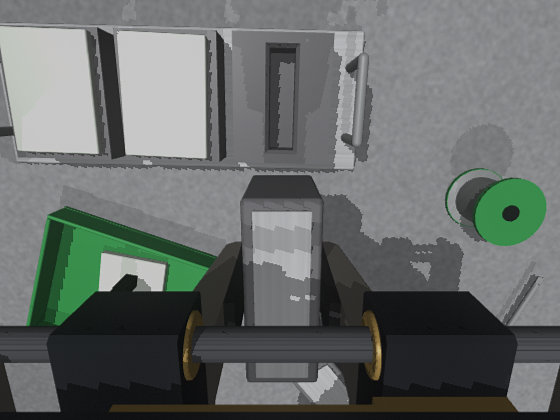

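Run:
```python
from h import *
s=snap("wrist");P=cloud(s)
z=P[...,2].copy();v,u=np.indices(z.shape)
roi=(u>235)&(u<330)&(v>32)&(v<158)
hole=roi&(z<.0435)
n,l,st,c=cv2.connectedComponentsWithStats(hole.astype(np.uint8))
k=[i for i in range(1,n) if l[95,283]==i] or [1+np.argmax(st[1:,4])]
m=l==k[0];print(st[k[0]])
cs=cv2.findContours(m.astype(np.uint8),0,1)[0];cs=max(cs,key=len)[:,0,:].astype(float)
W=s["W"];d=np.c_[(cs[:,0]-s["cx"])/s["fx"],(cs[:,1]-s["cy"])/s["fy"],np.ones(len(cs))]@W[:3,:3].T
q=W[:3,3]+d*((.0455-W[2,3])/d[:,2])[:,None]
print("hole",rect(q[:,:2]))
b=roi&(abs(z-.046)<.0025);b|=m
B=P[(l==0)&(abs(z-.0465)<.003)&(u>228)&(u<340)&(v>30)&(v<163)]
st_=telemetry.get_state();R=np.array(st_["eef_rot"]);p=np.array(st_["position"])
L=((B-p)@R)*1000;print("block tool frame pct",np.percentile(L[:,:2],[.2,1,99,99.8],axis=0))
H=((q-p)@R)*1000;print("hole tool",rect(H[:,:2]/1000))
go([*rect(q[:,:2])[0],150],rect(q[:,:2])[2])
```

```text
[ 268   47   30  104 2618]
hole (array([ 642.2, -119.6]), array([79. , 22.5]), 11.3)
block tool frame pct [[ 38.12057362 -38.90905266]
 [ 38.88021168 -38.08115777]
 [136.54546355  38.80626759]
 [137.52891607  39.72277417]]
hole tool (array([87.4,  0.7]), array([79. , 22.5]), 0.6)
t 11.125 pos [ 556.8 -137.1  175.1] yaw 11.9 | shift [87.2  0.5 25. ] turn 0.6
```

The wrist view shows the hole at px (281,97), straight ahead of the held relay. I'll move over it and stop just above the mouth.

arm_command:
  moves:
    - [[40,0.3,0],0.5]
    - [[80,0.5,0],0.5]
    - [[88,0.5,20],0.5]
    - [[88,0.5,55],0.5]
    - [[88,0.5,67],0.5]
    - [[88,0.5,67],0.5]
    - [[88,0.5,67],0.5]

```text
t: 12.0
position: [0.6444, -0.1213, 0.1106]
eef_rot: [[0.981, 0.196, 0.002], [0.196, -0.981, -0.001], [0.002, 0.001, -1.0]]
ft_force: [-0.1, -0.4, -1.7]
opening: 0.365
grip_force: 40.0
```

```bash
python3 -c "
from h import *
go([642.8,-119.5,79],11.3)"
```

```text
t 12.0 pos [ 644.4 -121.3  110.6] yaw 11.3 | shift [-1.2 -2.2 31.6] turn -0.0
```

arm_command:
  moves:
    - [[0,0,0],0]
    - [[0,0,0],0]

```text
t: 12.25
position: [0.6442, -0.1213, 0.11]
eef_rot: [[0.981, 0.196, 0.002], [0.196, -0.981, -0.001], [0.001, 0.001, -1.0]]
ft_force: [-0.1, 0.5, -1.9]
opening: 0.365
grip_force: 40.0
```

```bash
python3 -c "
from h import *
for i in range(3):
  go([642.8,-119.5,79],11.3); eyes.snapshot('side')"
```

```text
t 12.25 pos [ 644.2 -121.3  110. ] yaw 11.3 | shift [-1.1 -2.  31. ] turn -0.0
t 12.3 pos [ 644.1 -121.2  109.7] yaw 11.3 | shift [-0.9 -2.  30.7] turn -0.0
t 12.35 pos [ 643.9 -121.1  109.5] yaw 11.3 | shift [-0.8 -1.8 30.5] turn -0.0
```

arm_command:
  moves:
    - [[-0.5,-1.5,0],0]
    - [[-0.5,-1.5,6],0]
    - [[-0.5,-1.5,11],0]
    - [[-0.5,-1.5,14],0]
    - [[-0.5,-1.5,17],0]
    - [[-0.5,-1.5,17],0]
    - [[-0.5,-1.5,17],0]

```text
t: 13.28
position: [0.643, -0.1196, 0.0921]
eef_rot: [[0.981, 0.196, 0.0], [0.196, -0.981, 0.0], [0.0, -0.0, -1.0]]
ft_force: [-0.5, 0.6, -1.6]
opening: 0.368
grip_force: 40.0
```

```bash
python3 -c "
from h import *
go([642.8,-119.5,79],11.3);s=telemetry.get_state();print(s['ft_force'],s['torque'])"
```

```text
t 13.275 pos [ 643.  -119.6   92.1] yaw 11.3 | shift [-0.2 -0.1 13.1] turn -0.0
[-0.48542984  0.61214554 -1.62984908] [ 0.10616873  0.06549066 -0.04770051]
```

Plug about 9 mm in with no contact force. I'll continue down.

arm_command:
  moves:
    - [[0,0,4],0]
    - [[0,0,8],0]
    - [[0,0,11],0]
    - [[0,0,13],0]
    - [[0,0,14],0]
    - [[0,0,14],0]
    - [[0,0,14],0]

```text
t: 14.15
position: [0.6429, -0.1197, 0.0806]
eef_rot: [[0.981, 0.196, -0.001], [0.196, -0.981, 0.0], [-0.001, -0.0, -1.0]]
ft_force: [-8.7, 2.4, 12.7]
opening: 0.368
grip_force: 40.0
```

arm_command:
  moves:
    - [[0,0,1],0]
    - [[0,0,1],0]
    - [[0,0,1],0]

```text
t: 14.52
position: [0.6429, -0.1197, 0.0806]
eef_rot: [[0.981, 0.196, -0.001], [0.196, -0.981, -0.0], [-0.001, -0.0, -1.0]]
ft_force: [-11.6, 2.8, 18.5]
opening: 0.368
grip_force: 40.0
```

arm_command:
  moves:
    - [[0,0,0],0]
    - [[0,0,0],0]
    - [[0,0,0],0]
    - [[0,0,-20],0]
    - [[0,0,-60],0]
    - [[0,0,-100],0]
    - [[-60,0,-110],0]
    - [[-100,0,-110],0]
    - [[-100,0,-110],0]
    - [[-100,0,-110],0]
  hand: 120

```text
t: 15.78
position: [0.546, -0.1395, 0.1883]
eef_rot: [[0.981, 0.196, 0.002], [0.196, -0.981, -0.001], [0.002, 0.001, -1.0]]
ft_force: [-0.2, -0.3, -0.1]
opening: 0.529
grip_force: 0.0
```

Run:
```python
from h import *
s=snap("wrist");save(s,"w4.png");P=cloud(s)
m=(P[...,2]>.09)&(P[...,2]<.14)&(np.hypot(P[...,0]-.6425,P[...,1]+.12)<.07)
q=P[m];zt=np.median(q[q[:,2]>np.percentile(q[:,2],50)][:,2]);t=q[abs(q[:,2]-zt)<.004]
print(m.sum(),"ztop",zt,rect(t[:,:2]))
A=np.c_[t[:,:2],np.ones(len(t))];print("tilt",np.linalg.lstsq(A,t[:,2],rcond=None)[0][:2])
m=(P[...,2]>.05)&(P[...,2]<.058)
```

```text
7222 ztop 0.1064961093572456 (array([ 642.3, -120.1]), array([89.6, 34. ]), 11.3)
tilt [ 0.00099608 -0.00037139]
```

View pics/w4.png

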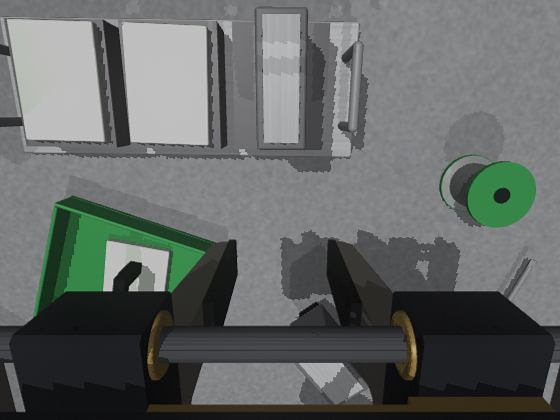

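The relay stands upright and centred in the socket at px (281,78), and the gripper height difference from bench to socket is exactly 24 mm, so it is fully home. The cap lies flat in the tray at px (135,270).

```bash
python3 -c "
from h import *
print(workorder.hand_in())"
```

```text
the job is handed in; nothing more can be done
None
```

I handed the job in at about 16 s: relay_long is fully home in the long socket, and the handled cap lies flat, handle up, in the green tray. The rig gave no verdict back, so this rests on my last camera and gripper-height checks.

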